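# Switch on the supply rails of a test board in order

## Task

Power up the test board: with a fingertip, lightly press in the green cap, then the yellow cap, then the red cap, each until its switch stays down, and leave the blue one up. Do not lift or pull out the switch modules, and leave everything else lying where it is.

Things in the scene. Friction and masses are not known exactly. Their poses are not given: they have to be found in the camera images.
- carrier: fixed carrier board, 190 mm (its x) by 250 mm (its y), dark green circuit board on an aluminium plate; origin at the centre of its underside on the bench, z up; its top face is 18 mm above the bench, with four square white sockets (rims 6 mm high) centred at x = +-48 mm, y = +-70 mm. The four switch modules stand in the sockets in any arrangement
- module_green: black plug-in switch module with a green band and a round green cap, 40 x 40 mm, 26 mm high without the cap; stands loose in a socket; origin at the centre of its underside, z up
- green_top (a point): centre of the upper face of the green cap, a mushroom 28 mm across, 7 mm thick, on a steel stem; 27 mm above the housing when off (71 mm above the bench); moves with the cap. The cap has a cushion spring, 1 N per mm with 12 mm of give: a press first gives about 2.5 mm, then the stem goes in 6 mm, then the spring gives on up to 12 N; let go, the cap stays down with the stem
- key_green (a joint): how far the green cap's stem is pressed in, metres: 0 out (off), 0.006 at its stop; it slides straight down against about 2.5 N of friction and stays where it is left; the switch is on from 0.003.
- module_yellow: black plug-in switch module with a yellow band and a round yellow cap, 40 x 40 mm, 26 mm high without the cap; stands loose in a socket; origin at the centre of its underside, z up
- yellow_top (a point): centre of the upper face of the yellow cap, a mushroom 28 mm across, 7 mm thick, on a steel stem; 27 mm above the housing when off (71 mm above the bench); moves with the cap. The cap has a cushion spring, 1 N per mm with 12 mm of give: a press first gives about 2.5 mm, then the stem goes in 6 mm, then the spring gives on up to 12 N; let go, the cap stays down with the stem
- key_yellow (a joint): how far the yellow cap's stem is pressed in, metres: 0 out (off), 0.006 at its stop; it slides straight down against about 2.5 N of friction and stays where it is left; the switch is on from 0.003.
- module_red: black plug-in switch module with a red band and a round red cap, 40 x 40 mm, 26 mm high without the cap; stands loose in a socket; origin at the centre of its underside, z up
- red_top (a point): centre of the upper face of the red cap, a mushroom 28 mm across, 7 mm thick, on a steel stem; 27 mm above the housing when off (71 mm above the bench); moves with the cap. The cap has a cushion spring, 1 N per mm with 12 mm of give: a press first gives about 2.5 mm, then the stem goes in 6 mm, then the spring gives on up to 12 N; let go, the cap stays down with the stem
- key_red (a joint): how far the red cap's stem is pressed in, metres: 0 out (off), 0.006 at its stop; it slides straight down against about 2.5 N of friction and stays where it is left; the switch is on from 0.003.
- module_blue: black plug-in switch module with a blue band and a round blue cap, 40 x 40 mm, 26 mm high without the cap; stands loose in a socket; origin at the centre of its underside, z up
- blue_top (a point): centre of the upper face of the blue cap, a mushroom 28 mm across, 7 mm thick, on a steel stem; 27 mm above the housing when off (71 mm above the bench); moves with the cap. The cap has a cushion spring, 1 N per mm with 12 mm of give: a press first gives about 2.5 mm, then the stem goes in 6 mm, then the spring gives on up to 12 N; let go, the cap stays down with the stem
- key_blue (a joint): how far the blue cap's stem is pressed in, metres: 0 out (off), 0.006 at its stop; it slides straight down against about 2.5 N of friction and stays where it is left; the switch is on from 0.003.
- heatsink: loose aluminium finned heatsink, 30 x 30 x 22 mm, in the middle of the carrier between the sockets; origin under its centre
- capacitor: loose upright black capacitor can, 22 mm across, 30 mm high, on the carrier between two sockets; origin under its centre
- marker: loose black and grey marker pen, 130 mm long, 15 mm thick, lying along its x on the bench on the robot's side of the carrier; origin at mid-length on its underside
- screwdriver: loose orange-handled screwdriver, 180 mm long, 24 mm thick, lying along its x on the bench to the left of the carrier; origin about mid-length on its underside
- cutters: loose red-handled side cutters, 130 mm long, 45 mm wide, 12 mm high, on the bench to the right of the carrier; origin at the pivot on the underside
- spool: loose grey metal spool, 56 mm across, 38 mm high, standing on the bench beyond the carrier; origin under its centre
Not all that is in view belongs to the job. What is shaped like the module_yellow but turquoise is not meant. Leave any purple look-alike of the module_green alone.

How it is judged:
On the way, in this order (a step that is already met when the one before it is completed fails the run):
1. the green cap is pressed until its switch is on (stem in by at least 3 mm) by the fingers (value of joint key_green above 0.003 m and contact force between the fingers and module_green above 0.3 N).
2. the yellow cap is pressed until its switch is on (stem in by at least 3 mm) by the fingers (value of joint key_yellow above 0.003 m and contact force between the fingers and module_yellow above 0.3 N).
3. the red cap is pressed until its switch is on (stem in by at least 3 mm) by the fingers (value of joint key_red above 0.003 m and contact force between the fingers and module_red above 0.3 N).
At the end, for the whole second after the job is handed in: the stems of the green, yellow and red switches are pressed in by at least 3 mm, that of the blue by less than 1.5 mm; all four modules stand upright at rest in their sockets (moved less than 10 mm) and the six loose things lie within 20 mm of where they were (value of joint each of key_green, key_yellow, key_red above 0.003 m and value of joint key_blue below 0.0015 m and distance of each of module_green, module_yellow, module_red, module_blue from where it was at the start of the episode below 0.01 m and angle between each of module_green, module_yellow, module_red, module_blue's own z axis and vertical below 0.12 rad and linear speed of each of module_green, module_yellow, module_red, module_blue below 0.02 m/s and distance of each of heatsink, capacitor, marker, screwdriver, cutters, spool from where it was at the start of the episode below 0.02 m); the robot touches nothing.
It fails at once if a cap is pressed before its turn (yellow before green is on, red before yellow is on) ((value of joint key_yellow above 0.0015 m and value of joint key_green below 0.003 m) or (value of joint key_red above 0.0015 m and value of joint key_yellow below 0.003 m)).
It fails at once if the blue cap is pressed (value of joint key_blue above 0.0015 m).
It fails at once if a switch module is touched with more than 20 N (contact force between the fingers and module_green above 20 N or contact force between the fingers and module_yellow above 20 N or contact force between the fingers and module_red above 20 N or contact force between the fingers and module_blue above 20 N).
It fails at once if a switch module is lifted, tipped or shifted out of its socket (by more than 10 mm) (distance of any of module_green, module_yellow, module_red, module_blue from where it was at the start of the episode above 0.01 m).
It fails at once if one of the loose things lying about is moved by more than 20 mm (distance of any of heatsink, capacitor, marker, screwdriver, cutters, spool from where it was at the start of the episode above 0.02 m).
It also fails if it takes over 45 s, if anything falls off the work surface, if the arm or the gripper's body presses on something with over 40 N, if the wrist force passes 120 N, or if a joint passes its speed limit or range.

## Robot

A 7-joint arm with a two-finger parallel gripper is mounted at the origin on the work surface. World frame = base frame: x ahead of the robot, y to its left, z up, the work surface at z = 0. Lengths are in m, angles in rad, forces in N, time in s.
With the tool pointing down it reaches from about 0.35 to 0.9 m from the base axis. Payload 7.2 kg.
Tool frame: the origin (TCP) lies between the finger pads; the fingertips stand 17 mm ahead of it and the grasp point (between the pads) lies 2 mm behind it (r.tips_ahead is the distance from the TCP to the fingertips, in m); z points along the fingers, y is the line along which they close (so a half turn about z gives the same grasp; the last joint's range is limited). The gripper opens to 85 mm and grips with 20 to 120 N. Pads are 22 mm wide; open, the fingers measure 114 mm over their backs; the gripper's body (76 mm by 85 mm) begins 54 mm behind the grasp point. The pads swing forward as they close: fully open they stand 13 mm farther back than shut.
Start: joints at [1.059, 0.411, -0.013, 1.596, 0.006, 1.134, -0.082], TCP at [0.268, -0.564, 0.248] pointing down, gripper open.
Joint ranges: [-2.95, 2.95], [-0.29, 1.99], [-1.47, 1.44], [0.14, 2.54], [-1.03, 4.17], [0.13, 1.85], [-2.86, 2.86]. Speed limits (rad/s): [2.39, 2.39, 3.01, 3.01, 3.14, 3.14, 3.14].

## Interface

Orientations are given as [roll, pitch, yaw] about the fixed x, y, z axes, in that order (R = Rz(yaw) Ry(pitch) Rx(roll)).
In Python, from workcell import r gives the robot as it stands.
- The arm moves only by the shell command python3 -m pendant 'ROWS' [FORCE]. ROWS is JSON, a list of rows, each an object of numbers: "tx", "ty", "tz": the shift along the tool's x, y, z in cm; "rx", "ry", "rz": the turn, a rotation vector about the tool's x, y, z in degrees; "grip": the opening, from 0 (shut) to 1 (fully open). In form: [{"tx": .., "ty": .., "tz": .., "rx": .., "ry": .., "rz": .., "grip": ..}, ...]. A call has 1 to 10 rows; each row is the pose to reach, as a shift and turn from the pose commanded when the call began, along the tool's axes at that moment; what a row does not reach only later rows make up. A row lasts 1/10 s, in which the tool goes at most 50 mm and 8.59 degrees, less where a joint would pass 70% of its speed; a pose out of reach is approached as far as the arm can. A call with a gripper value outside its range is refused whole. The fingers move at their own pace and stop on an object; FORCE is the grip in N (left out, the last holds). Time passes only in rows, so rows that repeat a pose let the fingers close. It gives the time, the measured TCP pose, the force, the opening and the grip force at its end, in the units of the state.
- r.state(): the state, without advancing time (a new reading comes with each control period).
- r.grab_frame(name): name is "side" or "top" or "wrist"; returns a dict with "pixels" (400x640x3 uint8, red, green, blue), "mtx" (3x3 intrinsics, pixels), "rvec" (rotation vector, rad) and "tvec" (3), from world to camera coordinates, as OpenCV has them. Camera axes: x right, y down, z forward; pixel columns grow to the right and rows downward; lengths in m; the calibration is good to about 2 mm. The wrist camera is an equidistant fisheye: a pixel r from the principal point sees the ray r / f radians off the axis. A picture is of the moment at which its call begins. There is no depth.
- r.finish_job(): hands the job in; it is judged then, once.
The state is a dict: "t": time; "joints": joint angles; "qd": joint speeds; "effort": joint torques, N m; "eef_pos": TCP position; "orientation": TCP orientation; "wrist_force": force on the tool from outside, world axes, zero at the start; "wrist_torque": the same for the moment, N m; "grip_width": opening from 0.0 (shut) to 1.0 (fully open); "grip_force": force on a finger pad.
Only numpy, scipy, OpenCV 4.12 (cv2) and the standard library are available. Lean on these libraries where they do the work, as an engineer would, in place of code of your own. Each camera call takes 0.05 s, during which the arm holds its last target. There are 200 camera calls.

## Working session

There is one attempt and no reset: what is moved stays moved. The work goes in short steps, Python scripts to look and compute and a shell command to move; the robot and the scene stay as the last step left them, time stands still between calls to the robot, and variables do not carry over. Pictures are saved under pics/ and viewed, at most 10 in all, crops included, and the job is handed in when it is done.

```bash
mkdir -p pics; cat > h.py <<'E'
import numpy as np, cv2
from workcell import r
from scipy.spatial.transform import Rotation as R
def grab(n,fn):
    f=r.grab_frame(n); cv2.imwrite('pics/'+fn+'.png',f['pixels'][:,:,::-1]); np.savez('pics/'+fn,**{k:np.asarray(f[k]) for k in('pixels','mtx','rvec','tvec')}); return f
def back(f,uv,z):
    M=R.from_rotvec(np.ravel(f['rvec'])).as_matrix(); t=np.ravel(f['tvec'])
    d=M.T@np.linalg.inv(f['mtx'])@np.array([*uv,1.]); c=-M.T@t
    return c+d*(z-c[2])/d[2]
def proj(f,p): return cv2.projectPoints(np.array([p],float),f['rvec'],f['tvec'],f['mtx'],None)[0].ravel()
E
python3 -c "
from h import *
grab('top','top1');grab('side','side1');s=r.state();print(s)"
```

```text
{'t': 0.1, 'joints': array([ 1.05878766,  0.41183429, -0.01268062,  1.59693656,  0.00557992,
        1.13430798, -0.08218568]), 'qd': array([-0.00010785, -0.00270933, -0.00030366, -0.00255112, -0.00030586,
        0.00018792, -0.00180103]), 'effort': array([ 2.46132295e-03, -6.01824832e+01,  6.84019346e-01, -3.00089443e+01,
        1.39027240e-02,  6.45241831e-03,  4.36199514e-05]), 'eef_pos': array([ 0.26814368, -0.56410006,  0.24753809]), 'orientation': array([-3.14014506e+00,  9.66692061e-05,  4.43809864e-01]), 'wrist_force': array([-1.38240612,  0.37494892,  0.39000263]), 'wrist_torque': array([-0.00586415,  0.00876465, -0.05431344]), 'grip_force': 0.0, 'grip_width': 1.000044109030278}
```

View pics/top1.png

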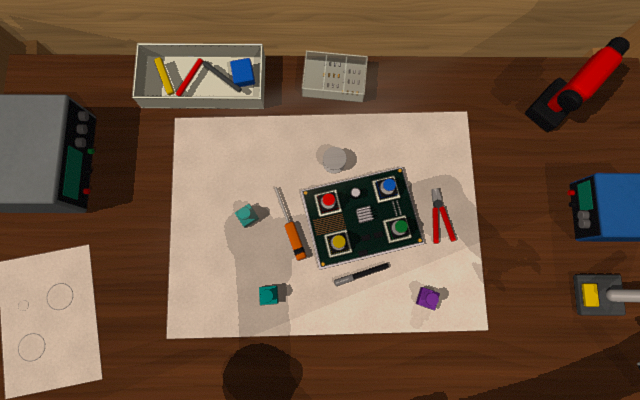

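View pics/side1.png

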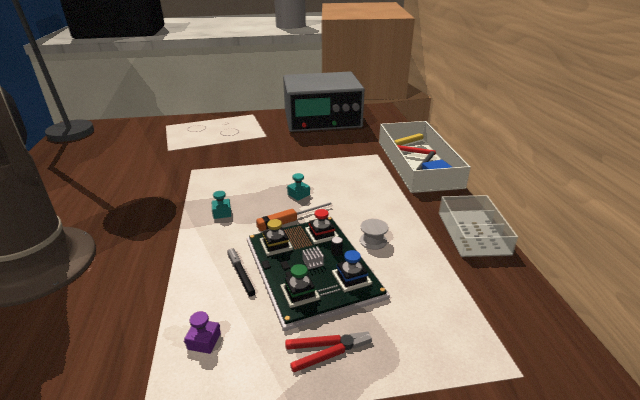

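The top view shows the caps in the carrier sockets: green (400,227), yellow (338,242), red (329,200) and blue (388,186). The look-alikes are turquoise at (246,215) and (269,294) and purple at (428,297), all outside the carrier. The side view has green (299,271), yellow (274,226), red (321,215) and blue (352,258). I choose the caps standing in the carrier.

```bash
cat > m.py <<'E'
from h import *
import sys
def load(n): return dict(np.load(f'pics/{n}.npz'))
H={'green':(45,80),'yellow':(20,34),'red':(0,6),'blue':(105,125)}
seed={'top':{'green':(400,227),'yellow':(338,242),'red':(329,200),'blue':(388,186)},
'side':{'green':(299,271),'yellow':(274,226),'red':(321,215),'blue':(352,258)}}
def cap(f,v,c):
    h=cv2.cvtColor(f['pixels'],cv2.COLOR_RGB2HSV).astype(int); x,y=seed[v][c]
    m=(h[...,0]>=H[c][0])&(h[...,0]<=H[c][1])&(h[...,1]>110)&(h[...,2]>60)
    if c=='red': m|=(h[...,0]>174)&(h[...,1]>110)&(h[...,2]>60)
    k=np.zeros_like(m);k[y-14:y+14,x-14:x+14]=1
    n,l,s,ce=cv2.connectedComponentsWithStats((m&k).astype(np.uint8))
    i=1+np.argmax(s[1:,4]); return ce[i],s[i]
if __name__=='__main__':
    T,S=load('top1'),load('side1')
    for c in H:
        (a,sa),(b,sb)=cap(T,'top',c),cap(S,'side',c)
        P=[f['mtx']@np.c_[cv2.Rodrigues(f['rvec'])[0],np.ravel(f['tvec'])] for f in(T,S)]
        X=cv2.triangulatePoints(*P,a,b).ravel();X=X[:3]/X[3]
        print(c,a.round(1),sa[2:],b.round(1),sb[2:],'tri',X.round(4),'top@.068',back(T,a,.068).round(4),'side',back(S,b,.068).round(4))
    a=cv2.resize(T['pixels'][160:280,285:435],None,fx=4,fy=4,interpolation=2)
    cv2.imwrite('pics/crop1.png',a[:,:,::-1])
E
python3 m.py
```

```text
green [400.9 225.9] [ 13  12 117] [298.4 269.2] [ 18  12 156] tri [ 0.5043 -0.1662  0.0719] top@.068 [ 0.5051 -0.167   0.068 ] side [ 0.5043 -0.1619  0.068 ]
yellow [338.8 241.1] [ 13  13 136] [274.1 224.1] [ 15  11 131] tri [ 0.4708 -0.0308  0.0693] top@.068 [ 0.4712 -0.0308  0.068 ] side [ 0.4704 -0.029   0.068 ]
red [328.2 198.8] [ 13  13 128] [321.  213.4] [ 15  10 117] tri [ 0.5637 -0.008   0.0696] top@.068 [ 0.5645 -0.0081  0.068 ] side [ 0.5635 -0.0058  0.068 ]
blue [389.  184.3] [ 13  12 123] [351.9 256. ] [ 17  13 174] tri [ 0.5972 -0.1432  0.07  ] top@.068 [ 0.5981 -0.1436  0.068 ] side [ 0.5972 -0.1409  0.068 ]
```

View pics/crop1.png

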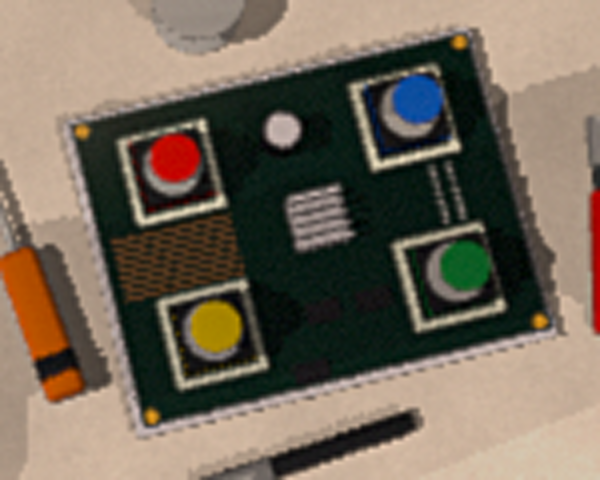

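The crop confirms four distinct caps, each in its own white socket. Green is lower right, yellow lower left, red upper left and blue upper right. Triangulated heights are 69–72 mm against the 71 mm given. Green–yellow is 140 mm and yellow–red 96 mm, which match the socket spacing.

```bash
cat > d.py <<'E'
from h import *
import sys
T={'green':(.5045,-.1660),'yellow':(.4709,-.0305),'red':(.5640,-.0077)}
x,y=T[sys.argv[1]]; z=float(sys.argv[2])
s=r.state(); M=R.from_euler('xyz',s['orientation']).as_matrix()
print('cm',(M.T@(np.array([x,y,z])-s['eef_pos'])*100).round(2),s['eef_pos'].round(4),s['orientation'].round(4),s['wrist_force'].round(2),s['grip_width'],r.tips_ahead,s['t'])
E
python3 d.py green .13
```

```text
cm [ 38.44 -25.79  11.79] [ 0.2681 -0.5641  0.2475] [-3.1401e+00  1.0000e-04  4.4380e-01] [-1.38  0.37  0.39] 1.000044109030278 0.017 0.1
```

```bash
python3 -m pendant '[{"tx":4,"ty":-2.7,"tz":1,"grip":0},{"tx":8,"ty":-5.4,"tz":2,"grip":0},{"tx":12,"ty":-8.1,"tz":3,"grip":0},{"tx":16,"ty":-10.8,"tz":4,"grip":0},{"tx":20,"ty":-13.5,"tz":5,"grip":0},{"tx":24,"ty":-16.2,"tz":6,"grip":0},{"tx":28,"ty":-18.9,"tz":7,"grip":0},{"tx":32,"ty":-21.6,"tz":8,"grip":0},{"tx":36,"ty":-24.2,"tz":9,"grip":0},{"tx":38.4,"ty":-25.8,"tz":10,"grip":0}]'; python3 d.py green .13
```

```text
cm [ 38.44 -25.79  11.79] [ 0.2681 -0.5641  0.2475] [-3.1401e+00  1.0000e-04  4.4380e-01] [-1.38  0.37  0.39] 1.000044109030278 0.017 0.1invalid input at $[0]: expected keys tx, ty, tz, rx, ry, rz, grip
```

All keys are required.

```bash
python3 -m pendant '[{"tx":4,"ty":-2.7,"tz":1,"rx":0,"ry":0,"rz":0,"grip":0},{"tx":8,"ty":-5.4,"tz":2,"rx":0,"ry":0,"rz":0,"grip":0},{"tx":12,"ty":-8.1,"tz":3,"rx":0,"ry":0,"rz":0,"grip":0},{"tx":16,"ty":-10.8,"tz":4,"rx":0,"ry":0,"rz":0,"grip":0},{"tx":20,"ty":-13.5,"tz":5,"rx":0,"ry":0,"rz":0,"grip":0},{"tx":24,"ty":-16.2,"tz":6,"rx":0,"ry":0,"rz":0,"grip":0},{"tx":28,"ty":-18.9,"tz":7,"rx":0,"ry":0,"rz":0,"grip":0},{"tx":32,"ty":-21.6,"tz":8,"rx":0,"ry":0,"rz":0,"grip":0},{"tx":36,"ty":-24.2,"tz":9,"rx":0,"ry":0,"rz":0,"grip":0},{"tx":38.4,"ty":-25.8,"tz":10,"rx":0,"ry":0,"rz":0,"grip":0}]'; python3 d.py green .13
```

```text
t: 1.1
eef_pos: [0.506, -0.1625, 0.1478]
orientation: [-3.141, -0.001, 0.447]
wrist_force: [1.2, 0.6, -1.0]
grip_width: -0.001
grip_force: 0.0
cm [-0.28  0.25  1.78] [ 0.506  -0.1625  0.1478] [-3.1406e+00 -1.1000e-03  4.4750e-01] [ 1.18  0.56 -0.96] -0.0005917467057547556 0.017 1.1
```

```bash
python3 -m pendant '[{"tx":0,"ty":0,"tz":1,"rx":0,"ry":0,"rz":0,"grip":0},{"tx":0,"ty":0,"tz":2,"rx":0,"ry":0,"rz":0,"grip":0},{"tx":0,"ty":0,"tz":3,"rx":0,"ry":0,"rz":0,"grip":0},{"tx":0,"ty":0,"tz":3,"rx":0,"ry":0,"rz":0,"grip":0},{"tx":0,"ty":0,"tz":3,"rx":0,"ry":0,"rz":0,"grip":0}]'; python3 d.py green .095; python3 -c "
from h import *
for n in('top','side'): grab(n,n+'2')
a=np.load('pics/top2.npz')['pixels'][160:280,285:435];b=np.load('pics/side2.npz')['pixels'][190:310,230:380]
cv2.imwrite('pics/c2.png',cv2.resize(np.hstack([a,b]),(800,320),interpolation=2)[:,:,::-1])"
```

```text
t: 1.6
eef_pos: [0.5038, -0.1677, 0.1181]
orientation: [-3.141, 0.001, 0.442]
wrist_force: [-0.3, 0.2, -0.1]
grip_width: -0.002
grip_force: 0.0
cm [ 0.14 -0.12  2.31] [ 0.5038 -0.1677  0.1181] [-3.1414e+00  6.0000e-04  4.4180e-01] [-0.27  0.25 -0.13] -0.002014196751645593 0.017 1.6
```

View pics/c2.png

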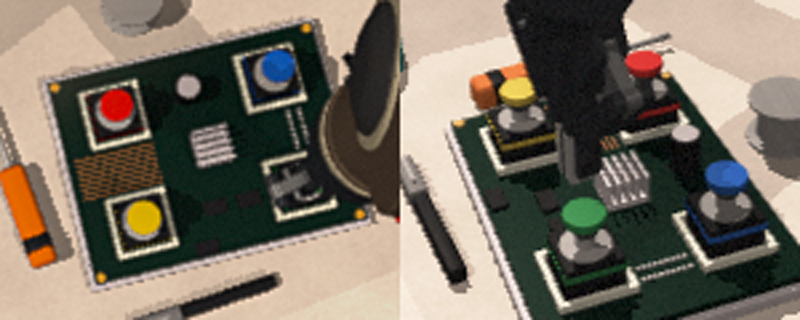

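The top crop shows the closed fingers over the green socket. In the side crop the tip is at about (580,170), directly above the green cap at (585,215), roughly 30 mm up as expected. I'll press now.

```bash
python3 -m pendant '[{"tx":0.14,"ty":-0.12,"tz":1.2,"rx":0,"ry":0,"rz":0,"grip":0},{"tx":0.14,"ty":-0.12,"tz":2.4,"rx":0,"ry":0,"rz":0,"grip":0},{"tx":0.14,"ty":-0.12,"tz":2.9,"rx":0,"ry":0,"rz":0,"grip":0},{"tx":0.14,"ty":-0.12,"tz":3.2,"rx":0,"ry":0,"rz":0,"grip":0},{"tx":0.14,"ty":-0.12,"tz":3.5,"rx":0,"ry":0,"rz":0,"grip":0},{"tx":0.14,"ty":-0.12,"tz":3.8,"rx":0,"ry":0,"rz":0,"grip":0},{"tx":0.14,"ty":-0.12,"tz":4.0,"rx":0,"ry":0,"rz":0,"grip":0},{"tx":0.14,"ty":-0.12,"tz":4.0,"rx":0,"ry":0,"rz":0,"grip":0},{"tx":0.14,"ty":-0.12,"tz":4.0,"rx":0,"ry":0,"rz":0,"grip":0}]'; python3 d.py green .078
```

```text
t: 2.6
eef_pos: [0.5051, -0.1648, 0.0785]
orientation: [-3.142, 0.0, 0.444]
wrist_force: [-2.2, 1.6, 4.1]
grip_width: 0.004
grip_force: 1.8
cm [-0.1   0.08  0.05] [ 0.5051 -0.1648  0.0785] [-3.1416e+00  1.0000e-04  4.4390e-01] [-2.19  1.59  4.11] 0.0035315333074093036 0.017 2.6
```

The force is 4.1 N, above the 2.5 N stem friction, so the stem should be near its stop. I'll press 1.5 mm further to check that the force rises, then lift.

```bash
python3 -m pendant '[{"tx":0,"ty":0,"tz":0.2,"rx":0,"ry":0,"rz":0,"grip":0},{"tx":0,"ty":0,"tz":0.2,"rx":0,"ry":0,"rz":0,"grip":0},{"tx":0,"ty":0,"tz":0.2,"rx":0,"ry":0,"rz":0,"grip":0}]'; python3 -m pendant '[{"tx":0,"ty":0,"tz":-1,"rx":0,"ry":0,"rz":0,"grip":0},{"tx":0,"ty":0,"tz":-3,"rx":0,"ry":0,"rz":0,"grip":0},{"tx":0,"ty":0,"tz":-5,"rx":0,"ry":0,"rz":0,"grip":0},{"tx":0,"ty":0,"tz":-5,"rx":0,"ry":0,"rz":0,"grip":0}]'; python3 d.py yellow .118
```

```text
t: 2.9
eef_pos: [0.505, -0.1649, 0.0764]
orientation: [-3.142, 0.0, 0.444]
wrist_force: [-1.7, 1.4, 6.6]
grip_width: -0.005
grip_force: 2.8
t: 3.3
eef_pos: [0.5073, -0.1655, 0.1293]
orientation: [3.138, -0.004, 0.444]
wrist_force: [0.5, 0.5, 0.6]
grip_width: -0.001
grip_force: 0.0
cm [  2.5  -13.76   1.09] [ 0.5073 -0.1655  0.1293] [ 3.1378 -0.0044  0.4437] [0.55 0.55 0.6 ] -0.0013246334418104077 0.017 3.3
```

The force rose about 1.2 N per mm, so the stem is at its stop. Next I move over yellow and measure the green cap's height.

```bash
python3 -m pendant '[{"tx":0.6,"ty":-3.4,"tz":0,"rx":0,"ry":0,"rz":0,"grip":0},{"tx":1.3,"ty":-7,"tz":0,"rx":0,"ry":0,"rz":0,"grip":0},{"tx":1.9,"ty":-10.5,"tz":0,"rx":0,"ry":0,"rz":0,"grip":0},{"tx":2.5,"ty":-13.7,"tz":0.5,"rx":0,"ry":0,"rz":0,"grip":0},{"tx":2.5,"ty":-13.7,"tz":1,"rx":0,"ry":0,"rz":0,"grip":0},{"tx":2.5,"ty":-13.7,"tz":1,"rx":0,"ry":0,"rz":0,"grip":0},{"tx":2.5,"ty":-13.7,"tz":1,"rx":0,"ry":0,"rz":0,"grip":0}]'; python3 d.py yellow .118; python3 -c "
from m import *
f=grab('side','side3')
for c in('green','blue'):
  a,s=cap(load('side1'),'side',c);b,t=cap(f,'side',c);print(c,a,s[4],b,t[4])
p=back(load('top1'),cap(load('top1'),'top','green')[0],.068)
print(proj(f,p),proj(f,p-[0,0,.006]))
cv2.imwrite('pics/c3.png',cv2.resize(f['pixels'][180:310,210:390],(720,520),interpolation=2)[:,:,::-1])"
```

```text
t: 4.0
eef_pos: [0.4692, -0.0314, 0.1162]
orientation: [3.141, 0.0, 0.443]
wrist_force: [-0.5, -0.6, -0.4]
grip_width: 0.003
grip_force: 0.0
cm [ 0.19 -0.01 -0.18] [ 0.4692 -0.0314  0.1162] [3.1411e+00 1.0000e-04 4.4270e-01] [-0.48 -0.58 -0.43] 0.0025496831201011405 0.017 4.0
green [298.44871795 269.23717949] 156 [298.41764706 273.05294118] 170
blue [351.87931034 255.95402299] 174 [351.91860465 256.0755814 ] 172
[299.28577668 271.29594396] [299.40137502 274.07636888]
```

View pics/c3.png

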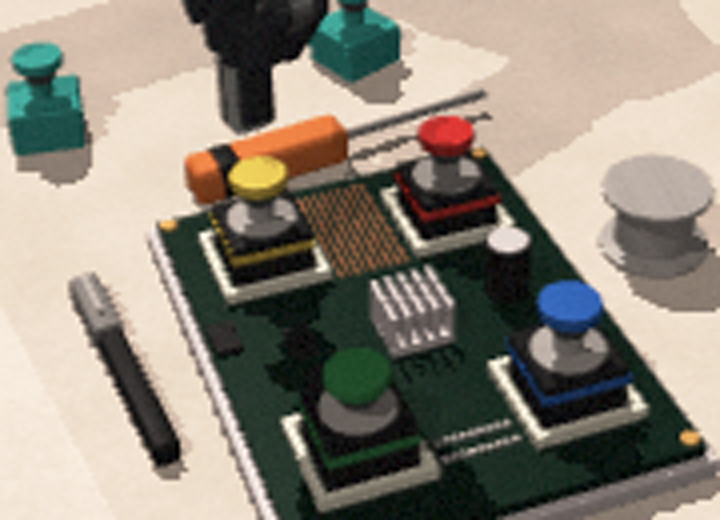

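The green cap sits 3.8 px lower and shows a short stem, so it is latched. Blue is unchanged. The tip at (247,125) is above the yellow cap at (258,175), about 2 mm short as the measurement says. I'll correct that and press.

```bash
python3 -m pendant '[{"tx":0.19,"ty":0,"tz":1.0,"rx":0,"ry":0,"rz":0,"grip":0},{"tx":0.19,"ty":0,"tz":2.2,"rx":0,"ry":0,"rz":0,"grip":0},{"tx":0.19,"ty":0,"tz":2.7,"rx":0,"ry":0,"rz":0,"grip":0},{"tx":0.19,"ty":0,"tz":3.0,"rx":0,"ry":0,"rz":0,"grip":0},{"tx":0.19,"ty":0,"tz":3.3,"rx":0,"ry":0,"rz":0,"grip":0},{"tx":0.19,"ty":0,"tz":3.6,"rx":0,"ry":0,"rz":0,"grip":0},{"tx":0.19,"ty":0,"tz":3.8,"rx":0,"ry":0,"rz":0,"grip":0},{"tx":0.19,"ty":0,"tz":3.8,"rx":0,"ry":0,"rz":0,"grip":0},{"tx":0.19,"ty":0,"tz":3.8,"rx":0,"ry":0,"rz":0,"grip":0}]'; python3 d.py yellow .077
```

```text
t: 4.95
eef_pos: [0.4705, -0.0297, 0.0784]
orientation: [3.141, 0.0, 0.444]
wrist_force: [-2.3, -1.7, 3.4]
grip_width: -0.005
grip_force: 1.9
cm [0.01 0.09 0.14] [ 0.4705 -0.0297  0.0784] [3.1415e+00 2.0000e-04 4.4380e-01] [-2.26 -1.68  3.41] -0.004813452780323483 0.017 4.95
```

```bash
python3 -m pendant '[{"tx":0,"ty":0,"tz":0.25,"rx":0,"ry":0,"rz":0,"grip":0},{"tx":0,"ty":0,"tz":0.25,"rx":0,"ry":0,"rz":0,"grip":0},{"tx":0,"ty":0,"tz":0.25,"rx":0,"ry":0,"rz":0,"grip":0}]'; python3 -m pendant '[{"tx":0,"ty":0,"tz":-1,"rx":0,"ry":0,"rz":0,"grip":0},{"tx":0,"ty":0,"tz":-3,"rx":0,"ry":0,"rz":0,"grip":0},{"tx":0,"ty":0,"tz":-5,"rx":0,"ry":0,"rz":0,"grip":0},{"tx":0,"ty":0,"tz":-5,"rx":0,"ry":0,"rz":0,"grip":0}]'; python3 d.py red .118
```

```text
t: 5.25
eef_pos: [0.4703, -0.0298, 0.0759]
orientation: [3.141, 0.001, 0.444]
wrist_force: [-4.4, -1.9, 6.1]
grip_width: 0.002
grip_force: 3.1
t: 5.65
eef_pos: [0.4729, -0.0291, 0.1287]
orientation: [3.139, -0.006, 0.444]
wrist_force: [0.8, -0.1, -0.0]
grip_width: -0.002
grip_force: 0.0
cm [9.14 1.98 1.12] [ 0.4729 -0.0291  0.1287] [ 3.1394 -0.0056  0.4442] [ 0.8  -0.07 -0.04] -0.0021690295928314526 0.017 5.65
```

```bash
python3 -m pendant '[{"tx":3,"ty":0.7,"tz":0,"rx":0,"ry":0,"rz":0,"grip":0},{"tx":6,"ty":1.4,"tz":0,"rx":0,"ry":0,"rz":0,"grip":0},{"tx":9.3,"ty":2,"tz":0.5,"rx":0,"ry":0,"rz":0,"grip":0},{"tx":9.3,"ty":2,"tz":1,"rx":0,"ry":0,"rz":0,"grip":0},{"tx":9.3,"ty":2,"tz":1,"rx":0,"ry":0,"rz":0,"grip":0},{"tx":9.3,"ty":2,"tz":1,"rx":0,"ry":0,"rz":0,"grip":0}]'; python3 d.py red .118; python3 -c "
from m import *
f=grab('side','side4')
for c in H:
  a,s=cap(load('side1'),'side',c);b,t=cap(f,'side',c);print(c,a,s[4],b,t[4])"
```

```text
t: 6.25
eef_pos: [0.5621, -0.0079, 0.1153]
orientation: [-3.141, 0.001, 0.444]
wrist_force: [0.3, 0.5, 0.0]
grip_width: -0.001
grip_force: 0.0
cm [ 0.18  0.06 -0.27] [ 0.5621 -0.0079  0.1153] [-3.1411e+00  1.4000e-03  4.4380e-01] [0.35 0.53 0.03] -0.0012343668044733584 0.017 6.25
green [298.44871795 269.23717949] 156 [298.63333333 272.72777778] 180
yellow [274.09923664 224.12977099] 131 [274.06299213 226.64566929] 127
red [321.04273504 213.44444444] 117 [320.96551724 213.51724138] 116
blue [351.87931034 255.95402299] 174 [352.00598802 256.21556886] 167
```

Yellow dropped 2.5 px, about 6 mm, so it is on. Red and blue have not moved. I'll press red.

```bash
python3 -m pendant '[{"tx":0.15,"ty":0.05,"tz":1.0,"rx":0,"ry":0,"rz":0,"grip":0},{"tx":0.15,"ty":0.05,"tz":2.2,"rx":0,"ry":0,"rz":0,"grip":0},{"tx":0.15,"ty":0.05,"tz":2.7,"rx":0,"ry":0,"rz":0,"grip":0},{"tx":0.15,"ty":0.05,"tz":3.0,"rx":0,"ry":0,"rz":0,"grip":0},{"tx":0.15,"ty":0.05,"tz":3.3,"rx":0,"ry":0,"rz":0,"grip":0},{"tx":0.15,"ty":0.05,"tz":3.6,"rx":0,"ry":0,"rz":0,"grip":0},{"tx":0.15,"ty":0.05,"tz":3.7,"rx":0,"ry":0,"rz":0,"grip":0},{"tx":0.15,"ty":0.05,"tz":3.7,"rx":0,"ry":0,"rz":0,"grip":0},{"tx":0.15,"ty":0.05,"tz":3.7,"rx":0,"ry":0,"rz":0,"grip":0}]'; python3 d.py red .0765
```

```text
t: 7.2
eef_pos: [0.5647, -0.0076, 0.079]
orientation: [3.142, 0.0, 0.444]
wrist_force: [-3.6, -0.4, 2.9]
grip_width: -0.001
grip_force: 1.8
cm [-0.07 -0.02  0.25] [ 0.5647 -0.0076  0.079 ] [3.1415 0.     0.4437] [-3.59 -0.43  2.94] -0.001051104356015222 0.017 7.2
```

```bash
python3 -m pendant '[{"tx":0,"ty":0,"tz":0.3,"rx":0,"ry":0,"rz":0,"grip":0},{"tx":0,"ty":0,"tz":0.3,"rx":0,"ry":0,"rz":0,"grip":0},{"tx":0,"ty":0,"tz":0.3,"rx":0,"ry":0,"rz":0,"grip":0}]'; python3 -m pendant '[{"tx":0,"ty":0,"tz":-1,"rx":0,"ry":0,"rz":0,"grip":0},{"tx":0,"ty":0,"tz":-3,"rx":0,"ry":0,"rz":0,"grip":0},{"tx":0,"ty":0,"tz":-6,"rx":0,"ry":0,"rz":0,"grip":0},{"tx":0,"ty":0,"tz":-9,"rx":0,"ry":0,"rz":0,"grip":0},{"tx":0,"ty":0,"tz":-9,"rx":0,"ry":0,"rz":0,"grip":0},{"tx":0,"ty":0,"tz":-9,"rx":0,"ry":0,"rz":0,"grip":0}]'; python3 -c "
from m import *
f=grab('side','side5')
for c in H:
  a,s=cap(load('side1'),'side',c);b,t=cap(f,'side',c);print(c,a,s[4],b,t[4])
cv2.imwrite('pics/c5.png',cv2.resize(f['pixels'][180:310,210:390],(720,520),interpolation=2)[:,:,::-1])"
```

```text
t: 7.5
eef_pos: [0.5644, -0.0077, 0.0759]
orientation: [-3.142, 0.001, 0.444]
wrist_force: [-4.5, -0.5, 7.0]
grip_width: 0.001
grip_force: 3.2
t: 8.1
eef_pos: [0.5656, -0.0074, 0.1669]
orientation: [3.14, -0.003, 0.444]
wrist_force: [-0.3, -1.2, 0.1]
grip_width: -0.001
grip_force: 0.0
green [298.44871795 269.23717949] 156 [298.59340659 272.78571429] 182
yellow [274.09923664 224.12977099] 131 [274.1171875 226.625    ] 128
red [321.04273504 213.44444444] 117 [321.05084746 215.95762712] 118
blue [351.87931034 255.95402299] 174 [351.8902439  256.14634146] 164
```

View pics/c5.png

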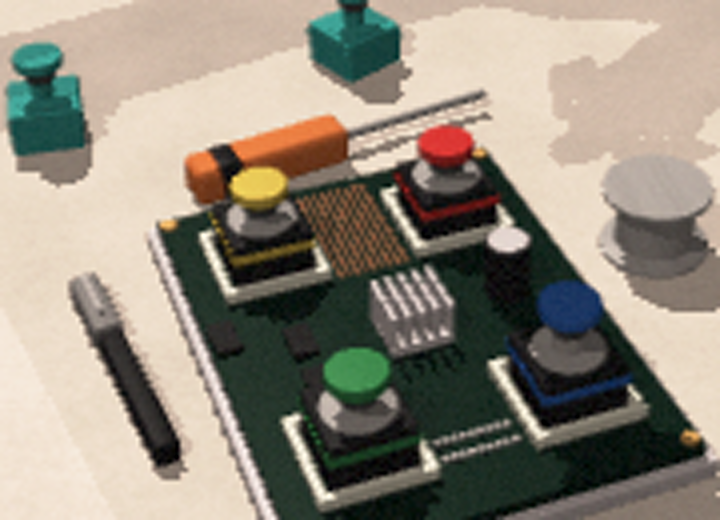

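Green (357,375), yellow (258,187) and red (445,147) all sit low. Blue (568,305) is still up, the loose things in view are where they were, and the arm is clear. Handing in.

```bash
python3 -c "
from workcell import r
print(r.finish_job())"
```

```text
the job is handed in; nothing more can be done
None
```

I pressed the green, yellow and red caps in that order, and the final side image shows all three staying down, blue still up and nothing in view disturbed; the job is handed in at about 8 s, with no verdict returned.

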